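Make up two microscopy kits from the objective and filter stock

ROBOT

A 7-joint arm with a two-finger parallel gripper is mounted at the origin on the work surface. World frame = base frame: x ahead of the robot, y to its left, z up, the work surface at z = 0. Lengths are in m, angles in degrees, forces in N, time in s.
With the tool pointing down it reaches from about 0.425 to 0.875 m from the base axis. Payload 4.7 kg.
Tool frame: the origin (TCP) lies at the very end of the fingers, on their centre line; the grasp point (between the pads) lies 19 mm behind it; z points along the fingers, y is the line along which they close (so a half turn about z gives the same grasp; the last joint's range is limited). The gripper opens to 87 mm and grips with 3 to 60 N. Pads are 19 mm wide; open, the fingers measure 117 mm over their backs; the gripper's body (75 mm by 190 mm) begins 51 mm behind the grasp point.
Start: joints at [-70.124, 18.392, -4.016, 83.108, 1.295, 78.541, -3.26], TCP at [0.212, 0.614, 0.223] pointing down, gripper open.
Joint ranges: [-163.93, 163.93], [-17.29, 119.83], [-79.2, 71.16], [3.27, 140.29], [-89.18, 269.18], [5.43, 117.66], [-154.24, 154.24]. Speed limits (degrees/s): [147.25, 147.25, 180, 180, 180, 180, 180].

INTERFACE

Orientations are given as [roll, pitch, yaw] about the fixed x, y, z axes, in that order (R = Rz(yaw) Ry(pitch) Rx(roll)).
In Python, from cell import get_obs, eyes, env gives the robot as it stands.
- The arm moves only by the tool servo_tool, never from a script. Its argument "series" is a list that holds one entry, the list of rows, each a list of 7 numbers: the shift along the tool's x, y, z in units of 300 mm (1.0 is 300 mm), then the turn, a rotation vector about the tool's x, y, z in units of pi rad (1.0 is pi rad), then the opening, from 0 (shut) to 1 (fully open). In form: [[[tx, ty, tz, wx, wy, wz, gripper], ...]]. A call has 1 to 12 rows; each row is the pose to reach, as a shift and turn from the pose commanded when the call began, along the tool's axes at that moment, turning the shorter way round; what a row does not reach only later rows make up. A row lasts 1/12 s, in which the tool goes at most 41.7 mm and 7.16 degrees, less where a joint would pass 70% of its speed; a pose out of reach is approached as far as the arm can. A call with a number of a shift or a turn outside -1 to 1 is refused whole. A call with a gripper value outside its range is refused whole. The fingers move at their own pace and stop on an object; "grip_force" is the grip in N (left out, the last holds). Time passes only in rows, so rows that repeat a pose let the fingers close. It gives the time, the measured TCP pose, the force, the opening and the grip force at its end, in the units of the state.
- get_obs(): the state, without advancing time (a new reading comes with each control period).
- eyes.read_camera(name): name is "scene" or "side" or "wrist"; returns a dict with "frame" (400x640x3 uint8, red, green, blue), "depth" (400x640 float32, m along the optical axis (not along the pixel's ray), 0 where there is no reading), "fx", "fy", "cx", "cy" (pixels), "origin" and "rotation" of the camera in the world; the wrist camera has in their place "mount" (4x4, takes a point from camera to tool coordinates, whose origin is the TCP and whose axes are the flange's). Camera axes: x right, y down, z forward; pixel columns grow to the right and rows downward; lengths in m; the calibration is good to about 2 mm. A picture is of the moment at which its call begins: read the wrist's pose just before it.
- env.sign_off(): hands the job in; it is judged then, once.
The state is a dict: "time_s": time; "qpos": joint angles; "joint_velocities": joint speeds; "effort": joint torques, N m; "tool_pos": TCP position; "tool_rot": TCP orientation; "force": force on the tool from outside, world axes, zero at the start; "wrist_torque": the same for the moment, N m; "grip_width": finger opening in m; "grasp_force": force on a finger pad.
Only numpy, scipy, OpenCV 4.12 (cv2) and the standard library are available. Lean on these libraries where they do the work, as an engineer would, in place of code of your own. Each camera call takes 0.05 s, during which the arm holds its last target. There are 200 camera calls.

TASK

Make up the two kits from the stock on the bench mat, each part standing upright on the floor of the pocket marked for it: the blue tray gets the white-banded objective (white mark) and the red-capped oil bottle (red mark); the grey tray gets the blue-banded objective (blue mark), the green filter cube (green mark) and the orange filter cube (orange mark). Set the parts down gently, do not drop them, and leave the yellow-banded objective and the violet filter cube where they are.

Things in the scene. Friction and masses are not known exactly. Their poses are not given: they have to be found in the camera images.
- oil_tray: Blue kit tray, fixed, 146 x 76 mm: two square pockets in a row along its x axis, each 64 x 64 mm inside. Pocket floors 4 mm and wall tops 14 mm above the bench, walls 6 mm thick. Marks on the pocket floors: white disc at x = -35 mm for the white-banded objective, red disc at x = +35 mm for the oil bottle; y = 0. Origin: centre of its underside, on the bench; z up.
- fluor_tray: Grey kit tray, fixed, 216 x 76 mm: three square pockets in a row along its x axis, each 64 x 64 mm inside. Pocket floors 4 mm and wall tops 14 mm above the bench, walls 6 mm thick. Marks on the pocket floors: blue disc at x = -70 mm for the objective, green square at 0 for the green cube, orange square at x = +70 mm for the orange cube; y = 0. Origin: centre of its underside, on the bench; z up.
- white_objective: White-banded upright microscope objective, 60 mm tall: a dark steel cylinder 30 mm in diameter and 44 mm tall with a white band round its upper rim and white cone (5 mm), which show from above, and a narrow black nose 14 mm wide on top. About 120 g. Origin: centre of its underside; z up along its axis.
- blue_objective: Blue-banded upright microscope objective, 60 mm tall: a dark steel cylinder 30 mm in diameter and 44 mm tall with a blue band round its upper rim and blue cone (5 mm), which show from above, and a narrow black nose 14 mm wide on top. About 120 g. Origin: centre of its underside; z up along its axis.
- oil_bottle: Closed immersion oil bottle, upright, 60 mm tall: a brown cylinder 32 mm in diameter and 42 mm tall with a white label, a short shoulder and a red cap 20 mm in diameter. About 70 g. Origin: centre of its underside; z up along its axis.
- green_cube: Green filter cube: an upright black block 34 x 34 mm, 40 mm tall, with a round green window 27 mm wide in its top and smaller green windows in its -x and +x faces. About 90 g. Origin: centre of its underside; x and y square to its sides, z up.
- orange_cube: Orange filter cube: an upright black block 34 x 34 mm, 40 mm tall, with a round orange window 27 mm wide in its top and smaller orange windows in its -x and +x faces. About 90 g. Origin: centre of its underside; x and y square to its sides, z up.
- yellow_objective: Yellow-banded upright microscope objective, 60 mm tall: a dark steel cylinder 30 mm in diameter and 44 mm tall with a yellow band round its upper rim and yellow cone (5 mm), which show from above, and a narrow black nose 14 mm wide on top. About 120 g. Origin: centre of its underside; z up along its axis. Belongs to no kit; to be left where it stands.
- violet_cube: Violet filter cube: an upright black block 34 x 34 mm, 40 mm tall, with a round violet window 27 mm wide in its top and smaller violet windows in its -x and +x faces. About 90 g. Origin: centre of its underside; x and y square to its sides, z up. Belongs to no kit; to be left where it stands.

How it is judged:
By the outcome, as a careful person would: the job done as asked, in the order asked, and still so for the second after the job is handed in, with the robot touching nothing.
It also fails if it takes over 128 s, if anything falls off the work surface, if the arm or the gripper's body presses on something with over 40 N, if the wrist force passes 120 N, or if a joint passes its speed limit or range.

## Working session

There is one attempt and no reset: what is moved stays moved. The work goes in short steps, Python scripts to look and compute and a tool call to move; the robot and the scene stay as the last step left them, time stands still between calls to the robot, and variables do not carry over. Pictures are saved under pics/ and viewed, at most 14 in all, crops included, and the job is handed in when it is done.

Besides the shell and the picture viewer there is one more tool, called after "Request:" as name(argument=value, ...) on one line, values as JSON. servo_tool: Moves the arm, as the interface text tells. Shifts and turns lie within -1 to 1; 1 stands for 300 mm of shift or pi rad of turn. Its arguments: {"type":"object","properties":{"series":{"type":"array"},"grip_force":{"type":"number"}},"required":["series"]}

```bash
mkdir -p pics; ls; cat > h.py <<'E'
import numpy as np, cv2
from cell import get_obs, eyes, env
from scipy.spatial.transform import Rotation as R
def cam(n):
    o=get_obs(); c=eyes.read_camera(n)
    if 'mount' in c:
        T=np.eye(4); T[:3,:3]=R.from_euler('xyz',o['tool_rot'],degrees=True).as_matrix(); T[:3,3]=o['tool_pos']
        M=T@np.array(c['mount']); c['origin']=M[:3,3]; c['rotation']=M[:3,:3]
    c['origin']=np.array(c['origin']); c['rotation']=np.array(c['rotation'])
    return c
def ray(c,u,v,z):
    d=c['rotation']@np.array([(u-c['cx'])/c['fx'],(v-c['cy'])/c['fy'],1]); o=c['origin']
    return o+d*(z-o[2])/d[2]
def save(c,n): cv2.imwrite('pics/'+n+'.png',c['frame'][:,:,::-1])
E
python3 - <<'E'
from h import *
o=get_obs(); print(o)
for n in('scene','side','wrist'):
    c=cam(n); save(c,n+'0'); print(n,c['origin'],c['rotation'].round(3).tolist(),c['fx'],c.get('mount'))
E
```

```text
pics
{'time_s': 0.0, 'qpos': array([-70.12506649,  18.43760237,  -4.01007187,  83.17481333,
         1.29480378,  78.54034894,  -3.26093825]), 'joint_velocities': array([-0.0513305 , -0.0328728 , -0.06248057,  0.07648158,  0.1239587 ,
       -0.02027238, -0.10798127]), 'effort': array([-1.26451181e-03, -4.91286635e+01, -4.04450800e-01, -3.12524414e+01,
       -6.38622791e-02,  4.38528636e-02,  1.78312166e-04]), 'tool_pos': array([0.21226249, 0.61378434, 0.22147806]), 'tool_rot': array([-1.79892443e+02,  7.29071535e-03,  1.60928663e+02]), 'force': array([ 0.28609865, -0.59510104, -0.52167426]), 'wrist_torque': array([ 0.01605348,  0.03087931, -0.00020599]), 'grasp_force': 0.0, 'grip_width': 0.08689127984013431}
scene [ 1.22786734 -0.19257117  0.90131817] [-139.983, 0.128, 75.22] 481.5454269267953 None
side [ 0.08520536 -0.50309228  0.88774413] [-140.894, 0.558, -44.842] 451.71653312125954 None
wrist [0.13279543 0.64134359 0.38436232] [[0.326, 0.901, 0.287], [0.945, -0.31, -0.101], [-0.002, 0.304, -0.953]] 304.4218931679352 [[ 6.61752648e-04 -9.52545002e-01 -3.04397077e-01  8.40554006e-02]
 [ 9.99999657e-01  7.82011900e-04 -2.73160002e-04 -2.50663236e-04]
 [ 4.98239331e-04 -3.04396792e-01  9.52545193e-01 -1.62809665e-01]
 [ 0.00000000e+00  0.00000000e+00  0.00000000e+00  1.00000000e+00]]
```

```bash
sed -i "s/c\['rotation'\]=np.array(c\['rotation'\])/c['rotation']=np.array(c['rotation'])\n    if c['rotation'].ndim==1: c['rotation']=R.from_euler('xyz',c['rotation'],degrees=True).as_matrix()/" h.py; cat h.py|head -14|tail -5
```

```text
if c['rotation'].ndim==1: c['rotation']=R.from_euler('xyz',c['rotation'],degrees=True).as_matrix()
    return c
def ray(c,u,v,z):
    d=c['rotation']@np.array([(u-c['cx'])/c['fx'],(v-c['cy'])/c['fy'],1]); o=c['origin']
    return o+d*(z-o[2])/d[2]
```

View pics/scene0.png

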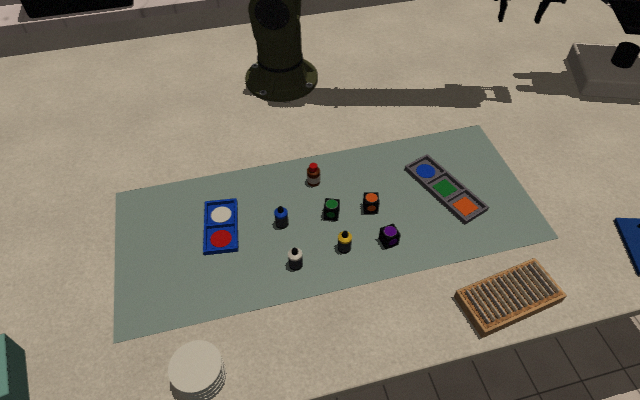

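View pics/side0.png

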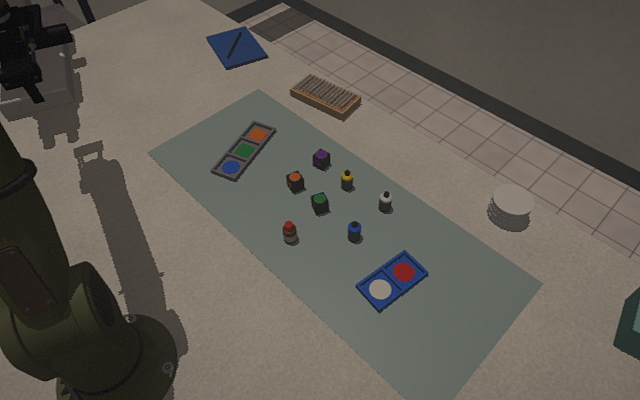

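The scene view shows the bottle at (313,172), blue objective (281,215), green cube (331,205), orange cube (371,198), violet (390,235), white objective (295,257) and yellow (345,240). The blue tray's marks are at (221,215) white and (221,238) red; the grey tray's are at (425,171), (445,187) and (466,205). The side view shows the same things.

```bash
python3 - <<'E'
from h import *
P={'scene':dict(Twhite=(221,215,'w',.0045),Tred=(221,239,'r',.0045),Tblue=(425,171,'b',.0045),Tgreen=(445,187,'g',.0045),Tor=(466,206,'o',.0045),bottle=(313,166,'r',.057),green=(331,203,'g',.04),orange=(371,197,'o',.04),violet=(390,230,'v',.04),blue=(281,216,'b',.045),white=(295,256,'w',.045),yellow=(345,238,'y',.045)),
'side':dict(Twhite=(380,289,'w',.0045),Tred=(403,272,'r',.0045),Tblue=(231,167,'b',.0045),Tgreen=(244,150,'g',.0045),Tor=(258,134,'o',.0045),bottle=(289,226,'r',.057),green=(320,203,'g',.04),orange=(295,181,'o',.04),violet=(321,154,'v',.04),blue=(354,230,'b',.045),white=(385,203,'w',.045),yellow=(347,180,'y',.045))}
H=dict(r=(174,4),o=(5,17),y=(18,35),g=(45,85),b=(100,125),v=(126,165))
for n in P:
    c=cam(n); hsv=cv2.cvtColor(c['frame'],cv2.COLOR_RGB2HSV)
    h,s,v=[hsv[:,:,i].astype(int) for i in range(3)]
    for k,(u,w,q,z) in P[n].items():
        if q=='w': m=(s<60)&(v>110)
        else:
            a,b=H[q]; m=((h>=a)&(h<=b) if a<b else (h>=a)|(h<=b))&(s>90)&(v>40)
        if q=='b' and k[0]=='T': pass
        l,lab,st,ce=cv2.connectedComponentsWithStats(m.astype(np.uint8))
        r=9; d=np.hypot(ce[1:,0]-u,ce[1:,1]-w); d[st[1:,4]<6]=99; i=1+d.argmin()
        print(n,k,ce[i].round(1),st[i,4],d.min().round(1),ray(c,*ce[i],z)[:2].round(4))
E
```

```text
scene Twhite [220.6 214.1] 252 1.0 [ 0.4869 -0.2479]
scene Tred [220.5 238.2] 273 0.9 [ 0.5567 -0.2567]
scene Tblue [425.3 170.5] 215 0.6 [0.48   0.2745]
scene Tgreen [444.3 187.6] 241 0.9 [0.5459 0.2974]
scene Tor [464.9 205.8] 283 1.1 [0.6122 0.321 ]
scene bottle [313.1 166.9] 66 0.9 [ 0.4427 -0.0104]
scene green [331.3 203.3] 84 0.4 [0.5504 0.0058]
scene orange [370.9 197.1] 97 0.1 [0.556  0.1003]
scene violet [389.8 230.6] 106 0.6 [0.6586 0.1098]
scene blue [280.4 213.1] 101 3.0 [ 0.5524 -0.1142]
scene white [300.9 202. ] 199122 54.3 [ 0.5328 -0.062 ]
scene yellow [344.5 237.9] 118 0.5 [0.6552 0.0065]
side Twhite [379.7 288.7] 351 0.4 [ 0.4853 -0.2474]
side Tred [403.3 271.5] 299 0.6 [ 0.5541 -0.2566]
side Tblue [230.4 166.7] 183 0.7 [0.4773 0.2735]
side Tgreen [244.4 149.8] 171 0.5 [0.5432 0.297 ]
side Tor [257.5 134.1] 172 0.5 [0.609  0.3206]
side bottle [288.4 225.4] 71 0.9 [ 0.436  -0.0122]
side green [319.3 197.9] 72 5.2 [0.5502 0.0059]
side orange [294.4 176.3] 79 4.7 [0.5548 0.1006]
side violet [320.8 153.7] 61 0.3 [0.6571 0.1102]
side blue [354.2 227.7] 96 2.3 [ 0.5424 -0.1165]
side white [385.3 197.4] 66 5.6 [ 0.66   -0.1089]
side yellow [346.6 176.5] 81 3.6 [0.6435 0.0037]
```

Request:
servo_tool(series=[[[-0.95,-0.86,-0.1,0,0,0.2,1],[-0.95,-0.86,-0.1,0,0,0.2,1],[-0.95,-0.86,-0.1,0,0,0.2,1],[-0.95,-0.86,-0.1,0,0,0.2,1],[-0.95,-0.86,-0.1,0,0,0.2,1],[-0.95,-0.86,-0.1,0,0,0.2,1],[-0.95,-0.86,-0.1,0,0,0.2,1],[-0.95,-0.86,-0.1,0,0,0.2,1],[-0.95,-0.86,-0.1,0,0,0.2,1],[-0.95,-0.86,-0.1,0,0,0.2,1],[-0.95,-0.86,-0.1,0,0,0.2,1]]], grip_force=20)

```text
time_s: 1.17
tool_pos: [0.4, 0.2735, 0.2533]
tool_rot: [179.9, 0.0, 124.5]
force: [-0.5, 0.1, 0.0]
grip_width: 0.0874
grasp_force: 0.0
```

```bash
cat > d.py <<'E'
import sys
from h import *
# d.py x y z yaw : tool-frame units to go from now
def delta(x,y,z,yaw):
    o=get_obs(); M=R.from_euler('xyz',o['tool_rot'],degrees=True)
    s=M.inv().apply(np.array([x,y,z])-o['tool_pos'])/.3
    w=(M.inv()*R.from_euler('xyz',[180,0,yaw],degrees=True)).as_rotvec()/np.pi
    print(o['time_s'],o['tool_pos'].round(4),o['tool_rot'].round(2),'SHIFT',s.round(3),'TURN',w.round(4))
if __name__=='__main__': delta(*map(float,sys.argv[1:5]))
E
python3 d.py .58 -.06 .25 90
```

```text
1.1667 [0.4    0.2735 0.2533] [1.7991e+02 2.0000e-02 1.2448e+02] SHIFT [-1.256 -0.135  0.011] TURN [ 0.0005 -0.      0.1915]
```

Request:
servo_tool(series=[[[-1,-0.2,0,0,0,0.19,1],[-1,-0.2,0,0,0,0.19,1],[-1,-0.2,0,0,0,0.19,1],[-1,-0.2,0,0,0,0.19,1],[-1,-0.2,0,0,0,0.19,1],[-1,-0.2,0,0,0,0.19,1],[-1,-0.2,0,0,0,0.19,1],[-1,-0.2,0,0,0,0.19,1],[-1,-0.2,0,0,0,0.19,1],[-1,-0.2,0,0,0,0.19,1],[-1,-0.2,0,0,0,0.19,1]]])

```text
time_s: 2.08
tool_pos: [0.5197, -0.0001, 0.2522]
tool_rot: [-180.0, -0.1, 90.9]
force: [0.1, 0.4, 0.6]
grip_width: 0.0871
grasp_force: 0.0
```

```bash
python3 - <<'E'
from h import *
c=cam('wrist'); save(c,'w1'); np.savez('w1.npz',**c); print(get_obs()['tool_pos'],get_obs()['tool_rot'],c['origin'])
E
```

```text
[ 5.19692003e-01 -1.03688510e-05  2.52230189e-01] [-1.79958726e+02 -4.87080355e-02  9.09685110e+01] [0.51883913 0.08386873 0.41507627]
```

View pics/w1.png

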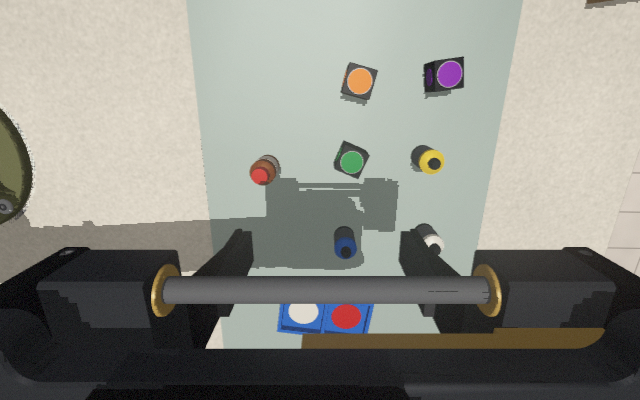

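The wrist view shows the bottle cap at (260,175), blue objective (345,246), white (432,242), yellow (431,160), and the green (351,162), orange (360,81) and violet (450,74) cubes. The marks are at (303,312) and (345,316).

```bash
python3 - <<'E'
from h import *
c=dict(np.load('w1.npz'))
D=c['depth']; v,u=np.mgrid[:400,:640]
X=np.stack([(u-c['cx'])/c['fx']*D,(v-c['cy'])/c['fy']*D,D],-1)@c['rotation'].T+c['origin']
Z=X[...,2]
print('bench z',np.median(Z[100:140,300:340]))
def top(name,u0,v0,r,zl,zh,rect=0):
    m=np.zeros(D.shape,bool); m[v0-r:v0+r,u0-r:u0+r]=1
    m&=(Z>zl)&(Z<zh)&(D>0)
    p=X[m]; 
    if len(p)<5: print(name,'none',Z[v0,u0]);return
    q=cv2.minAreaRect((p[:,:2]*1000).astype(np.float32)); e=cv2.minEnclosingCircle((p[:,:2]*1000).astype(np.float32))
    print(name,len(p),'zmed',np.median(p[:,2]).round(4),'rect',np.round(q[0],1),np.round(q[1],1),round(q[2],1),'circ',np.round(e[0],1),round(e[1],1))
for n,a,b in(('green',351,160),('orange',359,81),('violet',445,75)): top(n,a,b,30,.035,.046)
for n,a,b in(('yellow',431,160),('white',432,240),('blue',345,246),('bottle',260,175)): top(n,a,b,25,.053,.066)
for n,a,b in(('Tw',303,312),('Tr',345,316)): print(n,ray(c,a,b,.0045))
E
python3 d.py .664 -.108 .1 90
```

```text
bench z 0.0012680602276574915
green 744 zmed 0.0411 rect [551.    6.2] [34. 34.] 67.6 circ [551.3   6.4] 23.1
orange 922 zmed 0.0412 rect [556.3 101.2] [34.1 34. ] 76.1 circ [556.6 101.1] 23.2
violet 979 zmed 0.0411 rect [658.4 110.3] [34.5 34.1] 8.4 circ [658.7 110.5] 23.6
yellow 110 zmed 0.0595 rect [649.2   8.8] [12.9 11.5] 67.0 circ [649.6   8.8] 7.0
white 73 zmed 0.0592 rect [ 665.5 -103.7] [ 9.  12.8] 56.6 circ [ 664.7 -104.8] 6.5
blue 89 zmed 0.0596 rect [ 547.4 -111.3] [11.5 12.1] 84.6 circ [ 547.2 -112. ] 6.7
bottle 229 zmed 0.0606 rect [439.4  -9.3] [19.  18.7] 43.7 circ [439.3  -9.3] 10.1
Tw [ 0.48689298 -0.2494464   0.0045    ]
Tr [ 0.55510031 -0.25597333  0.0045    ]
2.1333 [ 0.5197 -0.      0.2522] [-1.7996e+02 -5.0000e-02  9.0970e+01] SHIFT [-0.368  0.475  0.507] TURN [-0.0002 -0.0003  0.0054]
```

Request:
servo_tool(series=[[[-0.36,0.48,0.45,0,0,0.005,1],[-0.36,0.48,0.45,0,0,0.005,1],[-0.36,0.48,0.45,0,0,0.005,1],[-0.36,0.48,0.45,0,0,0.005,1],[-0.36,0.48,0.45,0,0,0.005,1],[-0.36,0.48,0.45,0,0,0.005,1],[-0.36,0.48,0.45,0,0,0.005,1],[-0.36,0.48,0.45,0,0,0.005,1],[-0.36,0.48,0.45,0,0,0.005,1]]])

```text
time_s: 2.88
tool_pos: [0.6655, -0.1066, 0.1182]
tool_rot: [180.0, -0.1, 90.0]
force: [0.1, -0.2, -0.2]
grip_width: 0.087
grasp_force: 0.0
```

```bash
python3 - <<'E'
from h import *
c=cam('wrist'); save(c,'w2')
hsv=cv2.cvtColor(c['frame'],cv2.COLOR_RGB2HSV)
D=c['depth']; v,u=np.mgrid[:400,:640]
X=np.stack([(u-c['cx'])/c['fx']*D,(v-c['cy'])/c['fy']*D,D],-1)@c['rotation'].T+c['origin']
m=(X[...,2]>.053)&(X[...,2]<.064)&(D>0)&(np.hypot(X[...,0]-.665,X[...,1]+.106)<.025)
p=(X[m][:,:2]*1000).astype(np.float32); print(len(p),cv2.minAreaRect(p),p.mean(0))
E
python3 d.py .665 -.106 .017 90
```

```text
238 ((665.6927490234375, -105.46179962158203), (12.008709907531738, 13.127455711364746), 63.63509750366211) [ 665.437   -104.64006]
2.9333 [ 0.6657 -0.1067  0.1189] [ 1.7991e+02 -1.0000e-01  8.9980e+01] SHIFT [ 0.002 -0.003  0.34 ] TURN [ 0.0005 -0.0005 -0.0001]
```

View pics/w2.png

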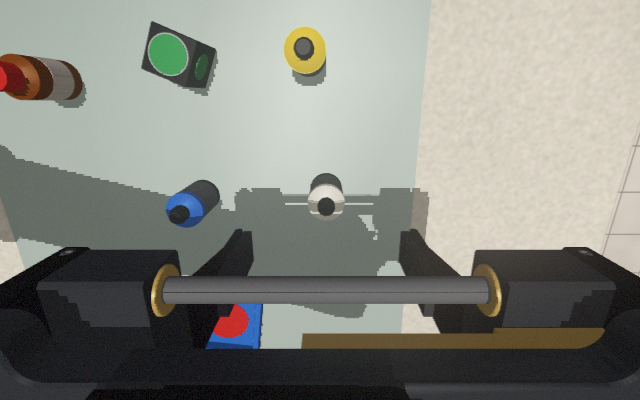

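The white objective sits at (326,206), centred between the fingers, so I go down and grip.

Request:
servo_tool(series=[[[0,0,0.12,0,0,0,1],[0,0,0.24,0,0,0,1],[0,0,0.32,0,0,0,1],[0,0,0.34,0,0,0,1],[0,0,0.34,0,0,0,1],[0,0,0.34,0,0,0,0],[0,0,0.34,0,0,0,0],[0,0,0.34,0,0,0,0],[0,0,0.34,0,0,0,0],[0,0,0.34,0,0,0,0],[0,0,0.34,0,0,0,0],[0,0,0.34,0,0,0,0]]], grip_force=20)

```text
time_s: 3.93
tool_pos: [0.6656, -0.1091, 0.0158]
tool_rot: [180.0, -0.0, 89.8]
force: [0.6, 0.1, 0.8]
grip_width: 0.0485
grasp_force: 0.0
```

```bash
python3 d.py .486 -.248 .10 90
```

```text
3.9333 [ 0.6656 -0.1091  0.0158] [179.97  -0.    89.83] SHIFT [-0.465 -0.597 -0.281] TURN [ 0.0001 -0.     -0.0009]
```

Request:
servo_tool(series=[[[0,0,0,0,0,0,0],[0,0,0,0,0,0,0],[0,0,0,0,0,0,0],[0,0,0,0,0,0,0],[0,0,0,0,0,0,0],[0,0,0,0,0,0,0],[0,0,0,0,0,0,0]]])

```text
time_s: 4.52
tool_pos: [0.6654, -0.1091, 0.0155]
tool_rot: [-180.0, -0.0, 89.8]
force: [0.3, -0.1, -0.4]
grip_width: 0.0294
grasp_force: 20.0
```

```bash
python3 d.py .486 -.248 .12 90
```

```text
4.5167 [ 0.6654 -0.1091  0.0155] [-180.     -0.     89.83] SHIFT [-0.465 -0.597 -0.348] TURN [-0.    -0.    -0.001]
```

Request:
servo_tool(series=[[[0,0,-0.1,0,0,0,0],[0,0,-0.22,0,0,0,0],[0,0,-0.33,0,0,0,0],[-0.08,-0.1,-0.35,0,0,0,0],[-0.16,-0.2,-0.35,0,0,0,0],[-0.24,-0.3,-0.35,0,0,0,0],[-0.31,-0.4,-0.35,0,0,0,0],[-0.39,-0.5,-0.35,0,0,0,0],[-0.44,-0.56,-0.35,0,0,0,0],[-0.465,-0.597,-0.35,0,0,0,0],[-0.465,-0.597,-0.35,0,0,0,0],[-0.465,-0.597,-0.35,0,0,0,0]]])

```text
time_s: 5.52
tool_pos: [0.4866, -0.2473, 0.1207]
tool_rot: [179.9, -0.1, 89.8]
force: [0.6, 0.1, -1.5]
grip_width: 0.0294
grasp_force: 20.0
```

```bash
python3 d.py .486 -.248 .0205 90; python3 -c "
from h import *
c=cam('wrist'); save(c,'w3'); print(get_obs()['grip_width'],get_obs()['force'])"
```

```text
5.5167 [ 0.4866 -0.2473  0.1207] [ 1.7992e+02 -6.0000e-02  8.9820e+01] SHIFT [-0.003 -0.003  0.334] TURN [ 0.0004 -0.0003 -0.001 ]
0.029897917092686414 [ 0.10767132  0.68811089 -0.97046068]
```

View pics/w3.png

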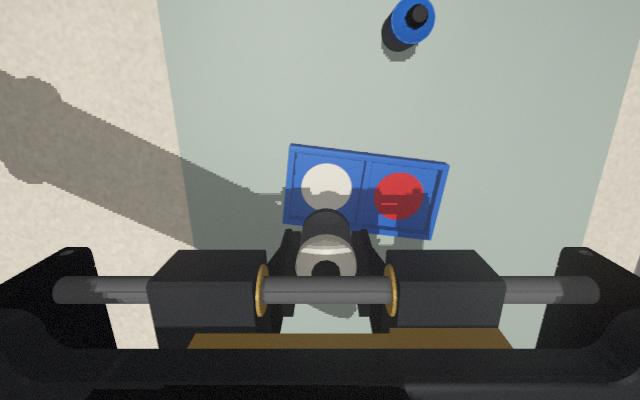

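The objective is held upright. Below it are the white mark at (326,187) and the red at (399,196), so I lower it.

Request:
servo_tool(series=[[[0,0,0.1,0,0,0,0],[0,0,0.2,0,0,0,0],[0,0,0.27,0,0,0,0],[0,0,0.3,0,0,0,0],[0,0,0.315,0,0,0,0],[0,0,0.325,0,0,0,0],[0,0,0.33,0,0,0,0],[0,0,0.334,0,0,0,0],[0,0,0.336,0,0,0,0],[0,0,0.336,0,0,0,0]]])

```text
time_s: 6.4
tool_pos: [0.4865, -0.2482, 0.0205]
tool_rot: [179.9, 0.0, 89.8]
force: [-0.1, -0.0, -0.7]
grip_width: 0.0294
grasp_force: 20.0
```

Request:
servo_tool(series=[[[0,0,0.002,0,0,0,0],[0,0,0.003,0,0,0,0],[0,0,0.004,0,0,0,0],[0,0,0.004,0,0,0,0]]])

```text
time_s: 6.73
tool_pos: [0.4864, -0.2482, 0.0194]
tool_rot: [179.9, -0.0, 89.8]
force: [-1.3, 0.7, 5.3]
grip_width: 0.0291
grasp_force: 20.0
```

Contact at 5 N. I release it and rise.

Request:
servo_tool(series=[[[0,0,0,0,0,0,0.5],[0,0,0,0,0,0,0.5],[0,0,0,0,0,0,0.5],[0,0,0,0,0,0,0.5],[0,0,-0.05,0,0,0,0.5],[0,0,-0.14,0,0,0,0.6],[0,0,-0.27,0,0,0,0.7],[0,0,-0.38,0,0,0,0.8],[0,0,-0.38,0,0,0,0.8],[0,0,-0.38,0,0,0,0.8]]])

```text
time_s: 7.57
tool_pos: [0.4875, -0.2486, 0.1346]
tool_rot: [179.7, 0.0, 89.8]
force: [0.5, -0.1, -0.1]
grip_width: 0.0665
grasp_force: 0.0
```

```bash
python3 d.py .4395 -.0095 .13 90; python3 d.py .4395 -.0095 .017 90
```

```text
7.5667 [ 0.4875 -0.2486  0.1346] [1.7973e+02 3.0000e-02 8.9840e+01] SHIFT [ 0.797 -0.162  0.014] TURN [ 0.0015  0.0002 -0.0009]
7.5667 [ 0.4875 -0.2486  0.1346] [1.7973e+02 3.0000e-02 8.9840e+01] SHIFT [ 0.797 -0.164  0.391] TURN [ 0.0015  0.0002 -0.0009]
```

Request:
servo_tool(series=[[[0.8,-0.163,0,0,0,0,0.9],[0.8,-0.163,0,0,0,0,0.9],[0.8,-0.163,0,0,0,0,0.9],[0.8,-0.163,0,0,0,0,0.9],[0.8,-0.163,0,0,0,0,0.9],[0.8,-0.163,0,0,0,0,0.9],[0.8,-0.163,0,0,0,0,0.9],[0.8,-0.163,0,0,0,0,0.9],[0.8,-0.163,0,0,0,0,0.9]]])

```text
time_s: 8.32
tool_pos: [0.4371, -0.0085, 0.1316]
tool_rot: [-179.9, 0.0, 89.8]
force: [0.1, -0.9, -0.1]
grip_width: 0.0781
grasp_force: 0.0
```

```bash
cat > look.py <<'E'
import sys
from h import *
# look.py x y zlo zhi : blob of depth points near x,y in wrist view
x,y,a,b=map(float,sys.argv[1:5])
c=cam('wrist'); D=c['depth']; v,u=np.mgrid[:400,:640]
X=np.stack([(u-c['cx'])/c['fx']*D,(v-c['cy'])/c['fy']*D,D],-1)@c['rotation'].T+c['origin']
m=(X[...,2]>a)&(X[...,2]<b)&(D>0)&(np.hypot(X[...,0]-x,X[...,1]-y)<.03)
p=(X[m][:,:2]*1000).astype(np.float32); print(len(p),len(p) and cv2.minAreaRect(p))
if len(sys.argv)>5: save(c,sys.argv[5])
E
python3 look.py .4395 -.0095 .053 .066; python3 d.py .4395 -.0095 .017 90
```

```text
476 ((439.0983581542969, -8.839999198913574), (19.034751892089844, 19.293601989746094), 39.94773864746094)
8.3667 [ 0.4374 -0.0092  0.1318] [-1.7993e+02  5.0000e-02  8.9740e+01] SHIFT [-0.001  0.008  0.383] TURN [-0.0004  0.0003 -0.0015]
```

Request:
servo_tool(series=[[[0,0.007,0.12,0,0,0,0.9],[0,0.007,0.24,0,0,0,0.9],[0,0.007,0.34,0,0,0,0.9],[0,0.007,0.38,0,0,0,0.9],[0,0.007,0.383,0,0,0,0.7],[0,0.007,0.383,0,0,0,0],[0,0.007,0.383,0,0,0,0],[0,0.007,0.383,0,0,0,0],[0,0.007,0.383,0,0,0,0],[0,0.007,0.383,0,0,0,0],[0,0.007,0.383,0,0,0,0],[0,0.007,0.383,0,0,0,0]]])

```text
time_s: 9.37
tool_pos: [0.4401, -0.0077, 0.0181]
tool_rot: [180.0, -0.0, 89.8]
force: [-1.3, 0.6, 1.3]
grip_width: 0.0328
grasp_force: 0.5
```

Request:
servo_tool(series=[[[0,0,0,0,0,0,0],[0,0,0,0,0,0,0],[0,0,0,0,0,0,0],[0,0,0,0,0,0,0],[0,0,0,0,0,0,0]]])

```text
time_s: 9.78
tool_pos: [0.44, -0.0077, 0.018]
tool_rot: [180.0, -0.0, 89.8]
force: [-1.6, 0.7, 5.2]
grip_width: 0.0314
grasp_force: 20.0
```

```bash
python3 d.py .556 -.257 .12 90
```

```text
9.7833 [ 0.44   -0.0077  0.018 ] [ 1.7998e+02 -2.0000e-02  8.9840e+01] SHIFT [-0.83   0.389 -0.34 ] TURN [ 0.0001 -0.0001 -0.0009]
```

Request:
servo_tool(series=[[[0,0,-0.1,0,0,0,0],[0,0,-0.22,0,0,0,0],[0,0,-0.33,0,0,0,0],[-0.12,0.055,-0.35,0,0,0,0],[-0.24,0.11,-0.35,0,0,0,0],[-0.36,0.17,-0.35,0,0,0,0],[-0.48,0.225,-0.35,0,0,0,0],[-0.6,0.28,-0.35,0,0,0,0],[-0.72,0.335,-0.35,0,0,0,0],[-0.8,0.375,-0.35,0,0,0,0],[-0.828,0.388,-0.35,0,0,0,0],[-0.828,0.388,-0.35,0,0,0,0]]])

```text
time_s: 10.78
tool_pos: [0.555, -0.2597, 0.1218]
tool_rot: [-179.9, 0.1, 89.6]
force: [0.2, -0.6, -1.2]
grip_width: 0.0315
grasp_force: 20.0
```

```bash
python3 d.py .5555 -.2565 .022 90;python3 look.py .486 -.248 .053 .066 w4
```

```text
10.7833 [ 0.555  -0.2597  0.1218] [-1.7991e+02  1.4000e-01  8.9610e+01] SHIFT [0.011 0.002 0.333] TURN [-0.0005  0.0008 -0.0022]
402 ((487.6028747558594, -244.59202575683594), (18.618741989135742, 19.766586303710938), 57.352455139160156)
```

View pics/w4.png

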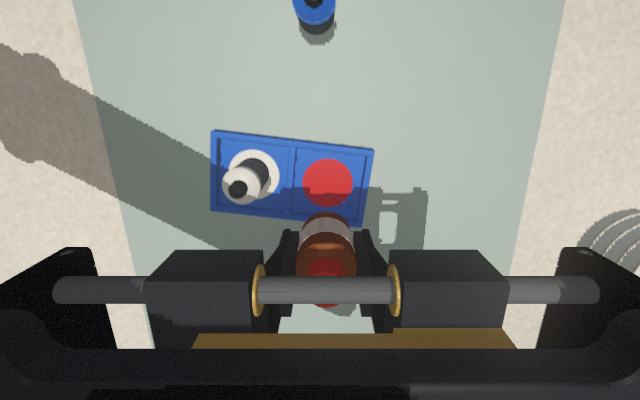

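The white objective stands upright on its mark, with its nose at (238,189). The bottle is held over the red mark at (327,183), so I lower it.

Request:
servo_tool(series=[[[0.008,0.002,0.1,0,0,0,0],[0.008,0.002,0.2,0,0,0,0],[0.008,0.002,0.27,0,0,0,0],[0.008,0.002,0.3,0,0,0,0],[0.008,0.002,0.315,0,0,0,0],[0.008,0.002,0.324,0,0,0,0],[0.008,0.002,0.329,0,0,0,0],[0.008,0.002,0.332,0,0,0,0],[0.008,0.002,0.334,0,0,0,0],[0.008,0.002,0.334,0,0,0,0]]])

```text
time_s: 11.67
tool_pos: [0.5567, -0.2544, 0.0233]
tool_rot: [179.9, 0.0, 89.8]
force: [-0.1, 0.7, -1.0]
grip_width: 0.0315
grasp_force: 20.0
```

Request:
servo_tool(series=[[[0,0,0.003,0,0,0,0],[0,0,0.005,0,0,0,0],[0,0,0.006,0,0,0,0],[0,0,0.006,0,0,0,0]]])

```text
time_s: 12.0
tool_pos: [0.5566, -0.2545, 0.0221]
tool_rot: [179.9, -0.0, 89.8]
force: [-1.8, 0.7, 7.2]
grip_width: 0.0313
grasp_force: 20.0
```

Request:
servo_tool(series=[[[0,0,0,0,0,0,0.48],[0,0,0,0,0,0,0.48],[0,0,0,0,0,0,0.48],[0,0,0,0,0,0,0.48],[0,0,-0.05,0,0,0,0.5],[0,0,-0.14,0,0,0,0.5],[0,0,-0.27,0,0,0,0.6],[0,0,-0.38,0,0,0,0.9],[0,0,-0.38,0,0,0,0.9],[0,0,-0.38,0,0,0,0.9]]])

```text
time_s: 12.83
tool_pos: [0.5575, -0.2549, 0.1369]
tool_rot: [179.7, 0.1, 89.8]
force: [-0.0, 0.1, -1.3]
grip_width: 0.0626
grasp_force: 0.0
```

```bash
python3 look.py .5473 -.1115 .053 .066; python3 d.py .5475 -.1115 .12 90
```

```text
348 ((547.5260620117188, -113.59262084960938), (12.690472602844238, 13.493485450744629), 87.6329345703125)
12.8833 [ 0.5563 -0.2542  0.1349] [ 1.7994e+02 -1.0000e-02  8.9840e+01] SHIFT [ 0.476 -0.031  0.05 ] TURN [ 0.0004 -0.0001 -0.0009]
```

Request:
servo_tool(series=[[[0.12,-0.01,0,0,0,0,0.9],[0.25,-0.02,0,0,0,0,0.9],[0.37,-0.03,0,0,0,0,0.9],[0.44,-0.03,0,0,0,0,0.9],[0.472,-0.03,0,0,0,0,0.9],[0.472,-0.03,0,0,0,0,0.9],[0.472,-0.03,0.1,0,0,0,0.9],[0.472,-0.03,0.22,0,0,0,0.9],[0.472,-0.03,0.33,0,0,0,0.9],[0.472,-0.03,0.38,0,0,0,0.9],[0.472,-0.03,0.392,0,0,0,0.8],[0.472,-0.03,0.392,0,0,0,0.7]]])

```text
time_s: 13.88
tool_pos: [0.5461, -0.115, 0.0156]
tool_rot: [-179.8, 0.1, 89.7]
force: [-0.9, -0.8, 0.3]
grip_width: 0.0715
grasp_force: 0.0
```

Request:
servo_tool(series=[[[0,0,0,0,0,0,0],[0,0,0,0,0,0,0],[0,0,0,0,0,0,0],[0,0,0,0,0,0,0],[0,0,0,0,0,0,0],[0,0,0,0,0,0,0],[0,0,0,0,0,0,0],[0,0,0,0,0,0,0],[0,0,0,0,0,0,0],[0,0,0,0,0,0,0],[0,0,0,0,0,0,0],[0,0,0,0,0,0,0]]])

```text
time_s: 14.88
tool_pos: [0.5479, -0.1125, 0.0174]
tool_rot: [180.0, -0.0, 89.8]
force: [-1.4, 1.1, 5.5]
grip_width: 0.0295
grasp_force: 20.0
```

```bash
python3 d.py .479 .274 .15 109.6;python3 d.py .479 .274 .15 90
```

```text
14.8833 [ 0.5479 -0.1125  0.0174] [ 1.7997e+02 -2.0000e-02  8.9840e+01] SHIFT [ 1.288 -0.233 -0.442] TURN [ 2.000e-04 -1.000e-04 -1.098e-01]
14.8833 [ 0.5479 -0.1125  0.0174] [ 1.7997e+02 -2.0000e-02  8.9840e+01] SHIFT [ 1.288 -0.233 -0.442] TURN [ 0.0002 -0.0001 -0.0009]
```

Request:
servo_tool(series=[[[0,0,-0.1,0,0,0,0],[0,0,-0.22,0,0,0,0],[0,0,-0.34,0,0,0,0],[0.1,-0.02,-0.4,0,0,0,0],[0.22,-0.04,-0.42,0,0,0,0],[0.34,-0.06,-0.42,0,0,0,0],[0.46,-0.08,-0.42,0,0,0,0],[0.58,-0.1,-0.42,0,0,0,0],[0.7,-0.13,-0.42,0,0,0,0],[0.82,-0.15,-0.42,0,0,0,0],[0.9,-0.165,-0.42,0,0,0,0],[0.95,-0.175,-0.42,0,0,0,0]]])

```text
time_s: 15.88
tool_pos: [0.494, 0.1764, 0.1421]
tool_rot: [-179.9, -0.0, 90.1]
force: [0.6, 0.3, -1.7]
grip_width: 0.0289
grasp_force: 20.0
```

```bash
python3 d.py .479 .274 .125 90
```

```text
15.8833 [0.494  0.1764 0.1421] [-1.7991e+02 -2.0000e-02  9.0110e+01] SHIFT [ 0.326 -0.049  0.057] TURN [-0.0005 -0.0001  0.0006]
```

Request:
servo_tool(series=[[[0.12,-0.02,0.02,0,0,0,0],[0.22,-0.035,0.04,0,0,0,0],[0.3,-0.045,0.05,0,0,0,0],[0.33,-0.05,0.055,0,0,0,0],[0.33,-0.05,0.055,0,0,0,0],[0.33,-0.05,0.055,0,0,0,0],[0.33,-0.05,0.055,0,0,0,0]]])

```text
time_s: 16.47
tool_pos: [0.4819, 0.2692, 0.1265]
tool_rot: [180.0, 0.1, 89.7]
force: [-0.5, -0.9, -1.5]
grip_width: 0.0298
grasp_force: 20.0
```

```bash
python3 d.py .479 .274 .0225 90;python3 look.py .486 -.248 .053 .066 w5
```

```text
16.4667 [0.4819 0.2692 0.1265] [1.7999e+02 7.0000e-02 8.9680e+01] SHIFT [ 0.016 -0.01   0.347] TURN [ 0.      0.0004 -0.0018]
0 0
```

View pics/w5.png

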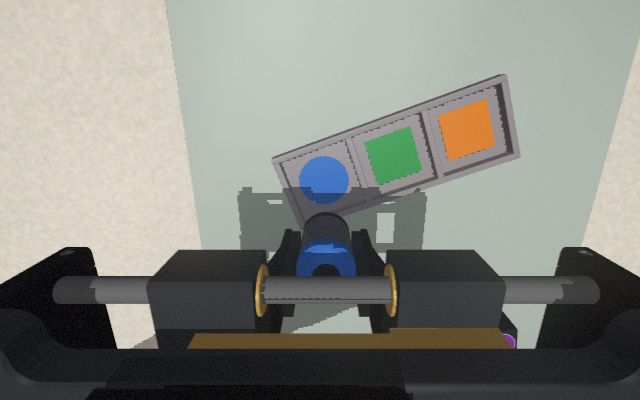

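The objective is held over the blue mark at (323,180); the green mark is at (394,155) and the orange at (466,130). I lower it.

Request:
servo_tool(series=[[[0.008,-0.008,0.1,0,0,0,0],[0.008,-0.008,0.2,0,0,0,0],[0.008,-0.008,0.28,0,0,0,0],[0.008,-0.008,0.31,0,0,0,0],[0.008,-0.008,0.326,0,0,0,0],[0.008,-0.008,0.336,0,0,0,0],[0.008,-0.008,0.342,0,0,0,0],[0.008,-0.008,0.345,0,0,0,0],[0.008,-0.008,0.345,0,0,0,0],[0.008,-0.008,0.345,0,0,0,0]]])

```text
time_s: 17.35
tool_pos: [0.4794, 0.2745, 0.024]
tool_rot: [179.9, -0.1, 89.8]
force: [0.1, 0.5, -2.5]
grip_width: 0.0292
grasp_force: 20.0
```

Request:
servo_tool(series=[[[0,0,0.003,0,0,0,0],[0,0,0.005,0,0,0,0],[0,0,0.007,0,0,0,0],[0,0,0.008,0,0,0,0],[0,0,0.008,0,0,0,0]]])

```text
time_s: 17.77
tool_pos: [0.4789, 0.2742, 0.0214]
tool_rot: [180.0, -0.0, 89.8]
force: [-1.8, -1.0, 4.7]
grip_width: 0.0294
grasp_force: 20.0
```

Request:
servo_tool(series=[[[0,0,0,0,0,0,0.48],[0,0,0,0,0,0,0.48],[0,0,0,0,0,0,0.48],[0,0,0,0,0,0,0.48],[0,0,-0.05,0,0,0,0.5],[0,0,-0.14,0,0,0,0.5],[0,0,-0.27,0,0,0,0.6],[0,0,-0.38,0,0,0,0.9],[0,0,-0.38,0,0,0,0.9],[0,0,-0.38,0,0,0,0.9]]])

```text
time_s: 18.6
tool_pos: [0.4802, 0.275, 0.137]
tool_rot: [179.8, -0.2, 89.8]
force: [-0.6, -0.0, -0.4]
grip_width: 0.063
grasp_force: 0.0
```

```bash
python3 look.py .479 .274 .053 .07; python3 d.py .551 .0063 .13 67.6
```

```text
332 ((477.6853332519531, 274.9023742675781), (19.91908073425293, 17.36457633972168), 8.868539810180664)
18.65 [0.4789 0.2742 0.135 ] [ 1.7996e+02 -5.0000e-02  8.9840e+01] SHIFT [-0.892  0.243  0.016] TURN [ 0.0002 -0.0003  0.1236]
```

Request:
servo_tool(series=[[[-0.12,0.03,0,0,0,0.02,0.9],[-0.25,0.07,0,0,0,0.04,0.9],[-0.38,0.1,0,0,0,0.07,0.9],[-0.51,0.14,0,0,0,0.1,0.9],[-0.64,0.17,0,0,0,0.12,0.9],[-0.76,0.21,0,0,0,0.1236,0.9],[-0.85,0.23,0,0,0,0.1236,0.9],[-0.89,0.242,0,0,0,0.1236,0.9],[-0.892,0.243,0,0,0,0.1236,0.9],[-0.892,0.243,0,0,0,0.1236,0.9],[-0.892,0.243,0,0,0,0.1236,0.9]]])

```text
time_s: 19.57
tool_pos: [0.55, 0.0079, 0.1335]
tool_rot: [-179.9, 0.0, 67.7]
force: [-0.6, -0.0, 0.5]
grip_width: 0.0781
grasp_force: 0.0
```

```bash
python3 look.py .551 .006 .034 .048 w6; python3 d.py .551 .0063 .017 67.6
```

```text
1458 ((551.51416015625, 6.442287445068359), (34.17683792114258, 34.028770446777344), 67.47502136230469)
19.6167 [0.5501 0.0083 0.1337] [-1.799e+02  1.000e-02  6.775e+01] SHIFT [-0.005  0.006  0.389] TURN [-0.0006  0.0001  0.0008]
```

View pics/w6.png

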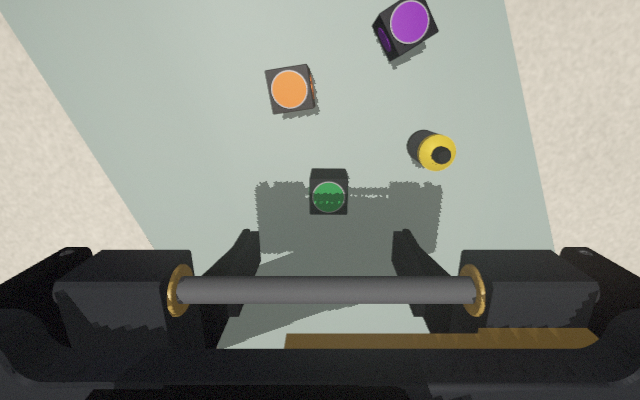

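The green cube's top is at (328,197), square to the fingers and centred. I grip it.

Request:
servo_tool(series=[[[-0.004,0.004,0.12,0,0,0,0.9],[-0.004,0.004,0.24,0,0,0,0.9],[-0.004,0.004,0.34,0,0,0,0.9],[-0.004,0.004,0.38,0,0,0,0.9],[-0.004,0.004,0.388,0,0,0,0.8],[-0.004,0.004,0.388,0,0,0,0],[-0.004,0.004,0.388,0,0,0,0],[-0.004,0.004,0.388,0,0,0,0],[-0.004,0.004,0.388,0,0,0,0],[-0.004,0.004,0.388,0,0,0,0],[-0.004,0.004,0.388,0,0,0,0],[-0.004,0.004,0.388,0,0,0,0]]])

```text
time_s: 20.62
tool_pos: [0.5517, 0.0047, 0.0188]
tool_rot: [180.0, -0.0, 67.6]
force: [-0.4, -0.5, 2.6]
grip_width: 0.0336
grasp_force: 20.0
```

Request:
servo_tool(series=[[[0,0,0,0,0,0,0],[0,0,0,0,0,0,0],[0,0,0,0,0,0,0],[0,0,0,0,0,0,0],[0,0,0,0,0,0,0]]])

```text
time_s: 21.03
tool_pos: [0.5518, 0.0047, 0.0188]
tool_rot: [180.0, -0.0, 67.6]
force: [-1.9, 0.2, 5.6]
grip_width: 0.0338
grasp_force: 20.0
```

```bash
python3 d.py .5448 .297 .14 109.6
```

```text
21.0333 [0.5518 0.0047 0.0188] [ 1.7999e+02 -3.0000e-02  6.7580e+01] SHIFT [ 0.892 -0.393 -0.404] TURN [ 1.000e-04 -1.000e-04 -2.334e-01]
```

Request:
servo_tool(series=[[[0,0,-0.1,0,0,0,0],[0,0,-0.22,0,0,0,0],[0,0,-0.33,0,0,0,0],[0.1,-0.04,-0.39,0,0,-0.03,0],[0.21,-0.09,-0.39,0,0,-0.06,0],[0.33,-0.14,-0.39,0,0,-0.09,0],[0.44,-0.19,-0.39,0,0,-0.12,0],[0.55,-0.24,-0.39,0,0,-0.15,0],[0.66,-0.29,-0.39,0,0,-0.18,0],[0.77,-0.34,-0.39,0,0,-0.21,0],[0.85,-0.375,-0.39,0,0,-0.233,0],[0.892,-0.393,-0.39,0,0,-0.233,0]]])

```text
time_s: 22.03
tool_pos: [0.5427, 0.302, 0.1342]
tool_rot: [-179.9, -0.1, 109.9]
force: [-0.8, 0.6, -0.7]
grip_width: 0.0339
grasp_force: 20.0
```

Request:
servo_tool(series=[[[0,0,0,0,0,0,0],[0,0,0,0,0,0,0]]])

```text
time_s: 22.2
tool_pos: [0.5445, 0.2959, 0.1345]
tool_rot: [-179.9, 0.1, 109.4]
force: [-0.4, -0.1, -1.0]
grip_width: 0.0341
grasp_force: 20.0
```

```bash
python3 d.py .5448 .297 .0238 109.6;python3 look.py .478 .2745 .053 .07 w7
```

```text
22.2 [0.5445 0.2959 0.1345] [-1.7993e+02  1.0000e-01  1.0944e+02] SHIFT [0.004 0.003 0.369] TURN [-0.0004  0.0005 -0.0009]
349 ((479.6380920410156, 275.48187255859375), (17.287763595581055, 19.43674659729004), 59.55746078491211)
```

View pics/w7.png

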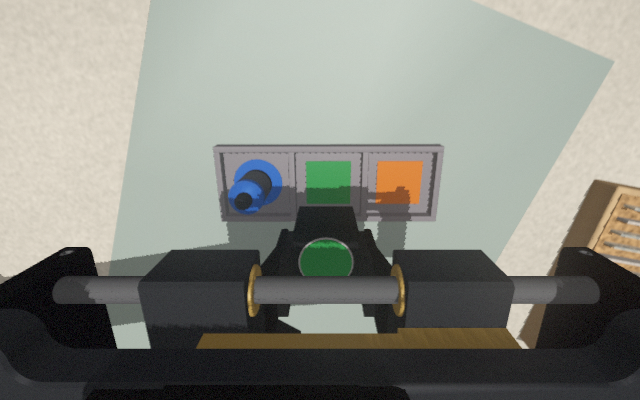

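The blue objective stands on its mark, with its nose at (243,199). The green cube is held square to the tray over the mark at (329,182), so I lower it.

Request:
servo_tool(series=[[[0.003,0.002,0.11,0,0,0,0],[0.003,0.002,0.22,0,0,0,0],[0.003,0.002,0.3,0,0,0,0],[0.003,0.002,0.334,0,0,0,0],[0.003,0.002,0.35,0,0,0,0],[0.003,0.002,0.36,0,0,0,0],[0.003,0.002,0.365,0,0,0,0],[0.003,0.002,0.367,0,0,0,0],[0.003,0.002,0.367,0,0,0,0],[0.003,0.002,0.367,0,0,0,0]]])

```text
time_s: 23.08
tool_pos: [0.5455, 0.2985, 0.0264]
tool_rot: [179.9, -0.0, 109.5]
force: [0.8, 0.1, -0.3]
grip_width: 0.034
grasp_force: 20.0
```

Request:
servo_tool(series=[[[0,0,0.003,0,0,0,0],[0,0,0.006,0,0,0,0],[0,0,0.009,0,0,0,0],[0,0,0.011,0,0,0,0],[0,0,0.012,0,0,0,0],[0,0,0.012,0,0,0,0]]])

```text
time_s: 23.58
tool_pos: [0.545, 0.2982, 0.0228]
tool_rot: [180.0, -0.0, 109.5]
force: [-2.5, -0.9, 6.1]
grip_width: 0.0336
grasp_force: 20.0
```

Request:
servo_tool(series=[[[0,0,0,0,0,0,0.5],[0,0,0,0,0,0,0.5],[0,0,0,0,0,0,0.5],[0,0,0,0,0,0,0.5],[0,0,-0.05,0,0,0,0.5],[0,0,-0.14,0,0,0,0.5],[0,0,-0.27,0,0,0,0.6],[0,0,-0.37,0,0,0,0.9],[0,0,-0.37,0,0,0,0.9],[0,0,-0.37,0,0,0,0.9]]])

```text
time_s: 24.42
tool_pos: [0.5463, 0.2987, 0.1349]
tool_rot: [179.7, -0.1, 109.5]
force: [0.2, 0.1, -0.8]
grip_width: 0.0626
grasp_force: 0.0
```

```bash
python3 look.py .545 .298 .034 .055; python3 d.py .556 .1012 .13 76.1
```

```text
1539 ((544.4478759765625, 299.58135986328125), (34.91402053833008, 34.511112213134766), 20.699247360229492)
24.4667 [0.545  0.2982 0.1329] [ 1.7994e+02 -3.0000e-02  1.0953e+02] SHIFT [-0.631 -0.185  0.009] TURN [ 0.0003 -0.0002  0.1857]
```

Request:
servo_tool(series=[[[-0.11,-0.03,0,0,0,0.03,0.9],[-0.23,-0.07,0,0,0,0.06,0.9],[-0.35,-0.1,0,0,0,0.1,0.9],[-0.47,-0.14,0,0,0,0.13,0.9],[-0.57,-0.17,0,0,0,0.16,0.9],[-0.631,-0.185,0,0,0,0.1857,0.9],[-0.631,-0.185,0,0,0,0.1857,0.9],[-0.631,-0.185,0,0,0,0.1857,0.9],[-0.631,-0.185,0,0,0,0.1857,0.9]]])

```text
time_s: 25.22
tool_pos: [0.5549, 0.1022, 0.1313]
tool_rot: [-179.9, 0.0, 76.2]
force: [-0.4, 0.8, -0.2]
grip_width: 0.0785
grasp_force: 0.0
```

```bash
python3 look.py .556 .101 .034 .048; python3 d.py .5562 .1012 .017 76
```

```text
1468 ((556.8662109375, 101.6841812133789), (33.70139694213867, 33.91884231567383), 75.91715240478516)
25.2667 [0.555  0.1028 0.1315] [-1.799e+02  2.000e-02  7.628e+01] SHIFT [-0.004  0.006  0.382] TURN [-0.0005  0.0001  0.0015]
```

Request:
servo_tool(series=[[[-0.002,0.004,0.12,0,0,0,0.9],[-0.002,0.004,0.24,0,0,0,0.9],[-0.002,0.004,0.34,0,0,0,0.9],[-0.002,0.004,0.375,0,0,0,0.9],[-0.002,0.004,0.384,0,0,0,0.8],[-0.002,0.004,0.384,0,0,0,0],[-0.002,0.004,0.384,0,0,0,0],[-0.002,0.004,0.384,0,0,0,0],[-0.002,0.004,0.384,0,0,0,0],[-0.002,0.004,0.384,0,0,0,0],[-0.002,0.004,0.384,0,0,0,0],[-0.002,0.004,0.384,0,0,0,0]]])

```text
time_s: 26.27
tool_pos: [0.5571, 0.1003, 0.0179]
tool_rot: [180.0, -0.0, 76.1]
force: [-1.2, 0.4, 2.6]
grip_width: 0.0334
grasp_force: 20.0
```

Request:
servo_tool(series=[[[0,0,0,0,0,0,0],[0,0,0,0,0,0,0],[0,0,0,0,0,0,0],[0,0,0,0,0,0,0],[0,0,0,0,0,0,0]]])

```text
time_s: 26.68
tool_pos: [0.5571, 0.1003, 0.0179]
tool_rot: [180.0, -0.0, 76.1]
force: [-0.8, -0.2, 5.1]
grip_width: 0.0335
grasp_force: 20.0
```

```bash
python3 d.py .6108 .3205 .135 109.6
```

```text
26.6833 [0.5571 0.1003 0.0179] [ 1.7998e+02 -3.0000e-02  7.6100e+01] SHIFT [ 0.756 -0.002 -0.39 ] TURN [ 0.0002 -0.0002 -0.1861]
```

Request:
servo_tool(series=[[[0,0,-0.1,0,0,0,0],[0,0,-0.22,0,0,0,0],[0,0,-0.33,0,0,0,0],[0.1,0,-0.38,0,0,-0.03,0],[0.21,0,-0.39,0,0,-0.06,0],[0.33,0,-0.39,0,0,-0.09,0],[0.45,0,-0.39,0,0,-0.12,0],[0.57,0,-0.39,0,0,-0.15,0],[0.68,0,-0.39,0,0,-0.186,0],[0.756,-0.002,-0.39,0,0,-0.186,0],[0.756,-0.002,-0.39,0,0,-0.186,0],[0.756,-0.002,-0.39,0,0,-0.186,0]]])

```text
time_s: 27.68
tool_pos: [0.6098, 0.3221, 0.1328]
tool_rot: [-179.9, 0.0, 109.7]
force: [0.6, -0.1, -1.9]
grip_width: 0.0337
grasp_force: 20.0
```

```bash
python3 d.py .6108 .3205 .0229 109.6;python3 look.py .545 .298 .034 .055 w8
```

```text
27.6833 [0.6098 0.3221 0.1328] [-1.7989e+02  3.0000e-02  1.0975e+02] SHIFT [-0.006  0.002  0.366] TURN [-0.0006  0.0002  0.0008]
1635 ((544.6842041015625, 299.5340270996094), (35.20962905883789, 34.45977783203125), 18.536821365356445)
```

View pics/w8.png

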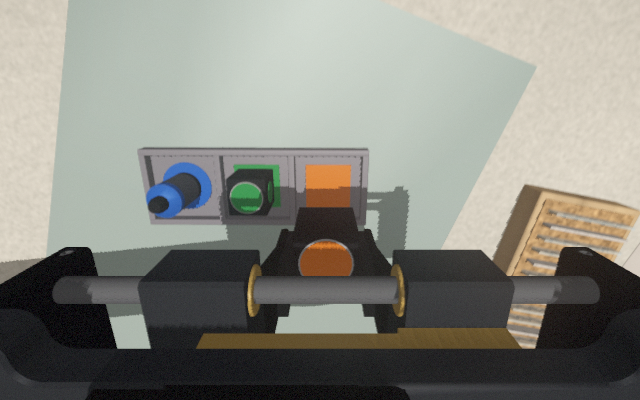

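The green cube is in its pocket at (250,192). The orange cube is held over its mark at (328,185), so I lower it.

Request:
servo_tool(series=[[[-0.002,0,0.11,0,0,0,0],[-0.002,0,0.22,0,0,0,0],[-0.002,0,0.3,0,0,0,0],[-0.002,0,0.334,0,0,0,0],[-0.002,0,0.35,0,0,0,0],[-0.002,0,0.36,0,0,0,0],[-0.002,0,0.364,0,0,0,0],[-0.002,0,0.365,0,0,0,0],[-0.002,0,0.365,0,0,0,0],[-0.002,0,0.365,0,0,0,0]]])

```text
time_s: 28.57
tool_pos: [0.6117, 0.3204, 0.0263]
tool_rot: [179.9, -0.0, 109.6]
force: [0.1, -0.5, 0.2]
grip_width: 0.0338
grasp_force: 20.0
```

Request:
servo_tool(series=[[[0,0,0.003,0,0,0,0],[0,0,0.006,0,0,0,0],[0,0,0.009,0,0,0,0],[0,0,0.012,0,0,0,0],[0,0,0.014,0,0,0,0],[0,0,0.014,0,0,0,0]]])

```text
time_s: 29.07
tool_pos: [0.611, 0.32, 0.022]
tool_rot: [180.0, -0.0, 109.6]
force: [-3.0, -1.7, 6.1]
grip_width: 0.034
grasp_force: 20.0
```

Request:
servo_tool(series=[[[0,0,0,0,0,0,0.5],[0,0,0,0,0,0,0.5],[0,0,0,0,0,0,0.5],[0,0,0,0,0,0,0.5],[0,0,-0.05,0,0,0,0.5],[0,0,-0.14,0,0,0,0.5],[0,0,-0.27,0,0,0,0.6],[0,0,-0.4,0,0,0,0.9],[0,0,-0.5,0,0,0,0.9],[0,0,-0.5,0,0,0,0.9],[0,0,-0.5,0,0,0,0.9],[0,0,-0.5,0,0,0,0.9]]])

```text
time_s: 30.07
tool_pos: [0.6106, 0.3198, 0.1709]
tool_rot: [-180.0, -0.0, 109.6]
force: [-0.1, 0.1, -0.9]
grip_width: 0.0741
grasp_force: 0.0
```

```bash
python3 -c "
from h import *
a=cam('scene')['frame'][130:300,180:500];b=cam('side')['frame'][110:330,200:440]
a=cv2.resize(a,None,fx=2,fy=2);b=cv2.resize(b,None,fx=1,fy=1)
cv2.imwrite('pics/end.png',np.vstack([a,np.pad(b,((0,0),(0,a.shape[1]-b.shape[1]),(0,0)))])[:,:,::-1])"
```

```text
(no output)
```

View pics/end.png

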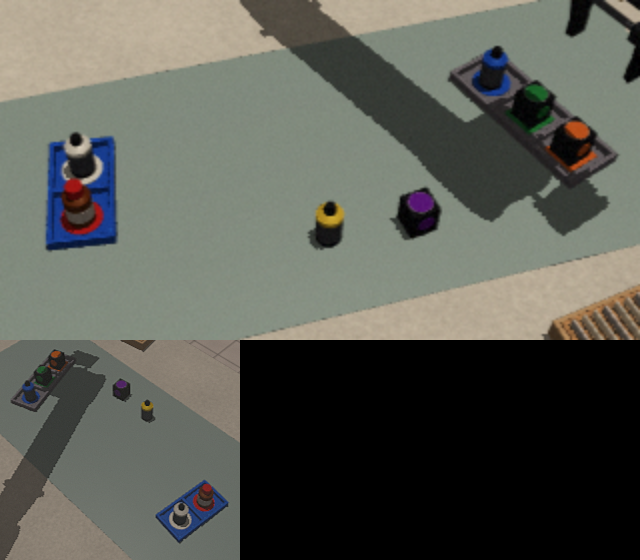

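All five parts stand upright on their marks: white (80,155), bottle (78,208), blue (492,72), green (534,105) and orange (574,143). Yellow and violet are where they were, and the gripper is clear.

```bash
python3 -c "
from cell import env
print(env.sign_off())"
```

```text
the job is handed in; nothing more can be done
None
```

Both kits are made up and the job is handed in after about 30 s of the 128 s allowed: all five parts stand upright on their marks, and I left the yellow objective and violet cube where they stood.

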